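# Clamp a bar with the ratchet hold-down

## Robot

A 7-joint arm with a two-finger parallel gripper is mounted at the origin on a cart in front of the work surface, level with it; the furniture and walls round the work are solid. World frame = base frame: x ahead of the robot, y to its left, z up, the work surface at z = 0. Lengths are in m, angles in rad, forces in N, time in s.
With the tool pointing down it reaches from about 0.425 to 0.8 m from the base axis. Payload 8.3 kg.
Tool frame: the origin (TCP) lies at the very end of the fingers, on their centre line; the grasp point (between the pads) lies 19 mm behind it; z points along the fingers, y is the line along which they close (so a half turn about z gives the same grasp; the last joint's range is limited). The gripper opens to 85 mm and grips with 20 to 120 N. Pads are 22 mm wide; open, the fingers measure 114 mm over their backs; the gripper's body (76 mm by 85 mm) begins 54 mm behind the grasp point. The pads swing forward as they close: fully open they stand 13 mm farther back than shut.
Start: joints at [1.271, 0.383, 0.016, 1.37, -0.006, 1.388, -0.046], TCP at [0.147, -0.608, 0.231] pointing down, gripper open.
Joint ranges: [-2.95, 2.95], [-0.25, 2.06], [-1.52, 1.56], [0.18, 2.33], [-1.44, 4.58], [0.02, 2.06], [-3.01, 3.01]. Speed limits (rad/s): [2.39, 2.39, 3.01, 3.01, 3.14, 3.14, 3.14].

## Interface

Orientations are given as a rotation vector (axis times angle).
In Python, from station import arm gives the robot as it stands.
- The arm moves only by the shell command python3 -m pendant 'ROWS'. ROWS is JSON, a list that holds one entry, the list of rows, each a list of 7 numbers: the shift along the tool's x, y, z each as a share of 20 cm, from -1 to 1, then the turn, a rotation vector about the tool's x, y, z each as a share of 90 degrees, from -1 to 1, then the finger opening in mm, from 0 to 85.4. A call has 1 to 12 rows; each row is the pose to reach, as a shift and turn from the pose commanded when the call began, along the tool's axes at that moment; what a row does not reach only later rows make up. A row lasts 1/10 s, in which the tool goes at most 50 mm and 8.59 degrees, less where a joint would pass 70% of its speed; a pose out of reach is approached as far as the arm can. A call with a number of a shift or a turn outside -1 to 1 is refused whole. A call with a gripper value outside its range is refused whole. The fingers move at their own pace and stop on an object; the grip force is fixed at half the most. Time passes only in rows, so rows that repeat a pose let the fingers close. It gives the time, the measured TCP pose, the force, the opening and the grip force at its end, in the units of the state.
- arm.get_state(): the state, without advancing time (a new reading comes with each control period).
- arm.snapshot(name): name is "side" or "top" or "wrist"; returns the picture (384x512x3 uint8, red, green, blue); there is no depth.
- arm.calibration(name): a dict with "fx", "fy", "cx", "cy" (pixels), "xyz" and "rotation" of the camera in the world. Camera axes: x right, y up, looking along -z (the intrinsics and any distortion apply to the point x, -y, -z); pixel columns grow to the right and rows downward; lengths in m; the calibration is good to about 2 mm. A picture is of the moment at which its call begins: read the wrist's pose just before it. calibration takes no time and is no camera call; for the wrist camera it gives the pose at the moment of the call.
- arm.finish_job(): hands the job in; it is judged then, once.
Trained networks look in the newest picture that a camera, given by its name, has taken for a name from the list of things; names that differ only in an ending like _2 or _b are one class to them, and where a whole thing is asked for, a point or a joint stands for the part that bears it (a point fixed in the world has none). Each returns a list of dicts, best first, with "conf" (0 to 1); they miss things now and then, are a little off and sometimes report something else, mostly with a low value. They report only what shows in the picture. A call takes as long as a camera call. They do not tell look-alikes from the thing itself.
- arm.masks_of(camera, name): "mask" (384x512 bool, what is visible of it).
- arm.tip_of(camera, name): "position" ([x, y, z] in m, in world coordinates, good to about 4 mm: a listed point, or the origin of a listed thing).
The state is a dict: "t": time; "q": joint angles; "qvel": joint speeds; "tau": joint torques, N m; "tcp_pos": TCP position; "ee_rot": TCP orientation; "contact_force": force on the tool from outside, world axes, zero at the start; "torque": the same for the moment, N m; "width": finger opening in m; "gripper_force": force on a finger pad.
Only numpy, scipy, OpenCV 4.12 (cv2) and the standard library are available. Lean on these libraries where they do the work, as an engineer would, in place of code of your own. Each camera call takes 0.05 s, during which the arm holds its last target. There are 200 camera calls.

## Task

Clamp the loose flat aluminium bar in the ratchet clamp: pull the clamp's hand lever up to its last (third) notch and let go, so that it holds the foot open by itself. Then lay the bar flat on the anvil under the open foot, square across it and centred, and press the release button on top of the clamp and keep it down until the foot has come down onto the bar. Leave the multimeter, the round tray and the spool where they are.

Things in the scene. Friction and masses are not known exactly. Their poses are not given: they have to be found in the camera images.
- clamp: ratchet hold-down clamp, fixed: base 72 x 190 x 12 mm, grey housing, hand lever on one side, clamping foot on the other. Origin on the table under the lever's hinge. x = hinge axis; the lever points to -y, the foot lies at +y; z up. Housing: x -21..21, y -25..55, z to 114 mm; base: x -36..36, y -65..125 mm
- hinge (a point): point on the lever's hinge axis, 55 mm above the table; axes as clamp
- lever (a joint): angle of the hand lever (rad): 0 all the way down (foot shut on the anvil), pulled up it grows; it starts down or in the first notch; notches hold it at about 0.27, 0.54 and 0.80; stop at 0.95. A spring (about 3 N at the grip) pulls it down. The foot rises 40 mm per rad, so 32 mm at the last notch
- grip (a point): middle of the lever's round black rubber grip, 22 mm thick, 92 mm long over its round ends, 160 mm from the hinge; at lever angle 0 the lever points along the clamp's -y and 0.08 rad upward; it rises in the clamp's y-z plane
- button (a joint): travel of the release button (m): 0 up, 0.009 fully down; clears the ratchet beyond about 0.007; 3 to 6 N. If it is let up too soon the lever catches in a lower notch
- button_top (a point): centre of the top of the round black release button (26 mm diameter) on the housing, 128 mm above the table; press straight down
- foot_pad (a point): centre of the underside of the foot's round rubber pad (24 mm diameter), 98 mm from the hinge on the clamp's +y side. The foot's arm (20 mm wide) runs from the housing to y = 110 mm; its top is 69 mm above the table when shut, 101 mm at the last notch
- anvil (a point): centre of the anvil's top, 22 mm above the table, below the foot; axes as clamp. The anvil is 60 mm along x, 46 mm along y. A fence 6 mm high stands on its edge towards the housing, its face at y = -21 mm, so the bar comes in from the +y side under the foot, lying along x
- bar: loose flat aluminium bar, 180 x 36 x 16 mm, 0.27 kg, with two dark drilled holes; origin at the centre of its underside, x along its length, z up; on the anvil both ends stick out past the base
- multimeter: multimeter, 150 x 80 x 45 mm, lying on the table; bystander
- magnet_tray: round metal parts tray, 111 mm diameter, 24 mm high; bystander
- solder_spool: spool of solder wire, 62 x 86 x 32 mm; bystander
Not all that is in view belongs to the job. Of the things like the bar, leave any that is orange; of the rest the larger one is meant.

How it is judged:
On the way, in this order (a step that is already met when the one before it is completed fails the run):
1. the lever stands in its last notch by itself, not held by the fingers (value of joint lever between 0.74 and 0.85 rad and contact force between the fingers and clamp below 0.5 N), for 0.3 s.
2. the bar lies on the anvil under the open foot, let go, with the lever still in its last notch (value of joint lever above 0.74 rad and z of bar in the frame of anvil between -0.004 and 0.004 m and horizontal distance between bar and anvil below 0.025 m and contact force between the fingers and bar below 0.5 N), for 0.2 s.
3. the release button is pressed (value of joint button above 0.005 m), for 0.05 s.
At the end, for the whole second after the job is handed in: The bar lies flat on the anvil, at rest, its centre within 20 mm lengthwise and 10 mm crosswise of the anvil's centre and square to it within 8 degrees; the foot has come down onto the bar (lever between 0.34 and 0.46 rad, not caught in a notch) (value of joint lever between 0.34 and 0.46 rad and z of bar in the frame of anvil between -0.004 and 0.004 m and x of bar in the frame of anvil between -0.02 and 0.02 m and y of bar in the frame of anvil between -0.01 and 0.01 m and angle between the x axis of bar and the x axis of clamp, either way round below 0.14 rad and angle between bar's own z axis and vertical below 0.08 rad and linear speed of bar below 0.01 m/s); the robot touches nothing.
It fails at once if a bystander (multimeter, round tray, spool) is moved by more than 30 mm (distance of any of multimeter, magnet_tray, solder_spool from where it was at the start of the episode above 0.03 m).
It also fails if it takes over 61 s, if anything falls off the work surface, if the arm or the gripper's body presses on something with over 40 N, if the wrist force passes 120 N, or if a joint passes its speed limit or range.

## Working session

There is one attempt and no reset: what is moved stays moved. The work goes in short steps, Python scripts to look and compute and a shell command to move; the robot and the scene stay as the last step left them, time stands still between calls to the robot, and variables do not carry over. Pictures are saved under pics/ and viewed, at most 10 in all, crops included, and the job is handed in when it is done.

```bash
mkdir -p pics; cat > h.py <<'E'
import numpy as np, cv2
from scipy.spatial.transform import Rotation as R
from station import arm
np.set_printoptions(precision=4,suppress=True)
def rot(c):
    r=np.array(c["rotation"]); return r if r.shape==(3,3) else (R.from_rotvec(r).as_matrix() if r.size==3 else R.from_quat(r).as_matrix())
def topix(p,c):
    q=rot(c).T@(np.array(p)-c["xyz"]); return np.array([c["cx"]+c["fx"]*q[0]/-q[2], c["cy"]+c["fy"]*-q[1]/-q[2]])
def toworld(u,v,z,c):
    d=rot(c)@np.array([(u-c["cx"])/c["fx"],-(v-c["cy"])/c["fy"],-1.]); o=np.array(c["xyz"]); return o+d*(z-o[2])/d[2]
E
python3 - <<'E'
from h import *
s=arm.get_state(); print(s["t"],s["tcp_pos"],s["ee_rot"],s["contact_force"],s["width"])
ims=[]
for n in("top","side"):
    im=arm.snapshot(n); cv2.imwrite(f"pics/{n}0.png",im[...,::-1]); c=arm.calibration(n); print(n,c)
    for k in["hinge","grip","button_top","foot_pad","anvil","bar","clamp","multimeter","magnet_tray","solder_spool"]:
        print(k,[(round(d["conf"],2),np.round(d["position"],3)) for d in arm.tip_of(n,k)[:3]])
E
```

```text
0.0 [ 0.1466 -0.6071  0.2303] [-3.1176 -0.371   0.0004] [-0.222   0.1257  0.0149] 0.08534919310961146
top {'fx': 464.02898554824964, 'fy': 464.02898554824964, 'cx': 256.56638252750867, 'cy': 191.6987742750867, 'xyz': array([0.3694, 0.0688, 1.697 ]), 'rotation': array([ 0.1382, -0.148 , -1.543 ])}
hinge [(0.97, array([0.622, 0.057, 0.051]))]
grip [(0.5, array([ 0.616, -0.096,  0.069]))]
button_top [(0.46, array([0.623, 0.072, 0.128]))]
foot_pad [(0.51, array([0.626, 0.16 , 0.021]))]
anvil [(0.75, array([0.623, 0.156, 0.021]))]
bar [(0.69, array([ 0.501,  0.32 , -0.004])), (0.66, array([ 0.827, -0.01 , -0.002])), (0.64, array([0.622, 0.48 , 0.002]))]
clamp [(0.73, array([ 0.618, -0.095,  0.068])), (0.69, array([ 0.621,  0.059, -0.003]))]
multimeter [(0.71, array([ 0.644, -0.332, -0.003]))]
magnet_tray [(0.55, array([ 0.738,  0.276, -0.004]))]
solder_spool [(0.51, array([ 0.744, -0.22 ,  0.   ])), (0.22, array([ 0.621,  0.059, -0.005]))]
side {'fx': 379.6834389305543, 'fy': 379.6834389305543, 'cx': 255.13420978680594, 'cy': 192.15265891305432, 'xyz': array([ 0.4771, -0.9538,  0.7066]), 'rotation': array([ 1.0307, -0.0837, -0.196 ])}
hinge [(0.71, array([0.623, 0.062, 0.056]))]
grip [(0.5, array([ 0.618, -0.097,  0.067]))]
button_top [(0.54, array([ 0.74 ,  0.275, -0.005])), (0.41, array([0.625, 0.071, 0.126]))]
foot_pad []
anvil [(0.8, array([0.623, 0.16 , 0.022]))]
bar [(0.76, array([ 0.829, -0.014, -0.001])), (0.74, array([ 0.505,  0.316, -0.001])), (0.42, array([0.617, 0.479, 0.001]))]
clamp [(0.7, array([ 0.62 ,  0.061, -0.001]))]
multimeter [(0.62, array([ 0.639, -0.329,  0.   ]))]
magnet_tray [(0.91, array([ 0.74 ,  0.275, -0.003])), (0.45, array([ 0.623,  0.059, -0.001]))]
solder_spool [(0.92, array([ 0.742, -0.215, -0.001]))]
```

```bash
python3 -c "
import cv2,numpy as np
cv2.imwrite('pics/both.png',cv2.resize(np.hstack([cv2.imread('pics/top0.png'),cv2.imread('pics/side0.png')]),(800,300),interpolation=cv2.INTER_AREA))"
```

```text
(no output)
```

View pics/top0.png

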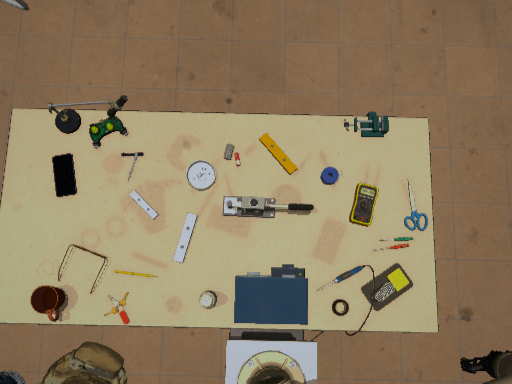

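View pics/side0.png

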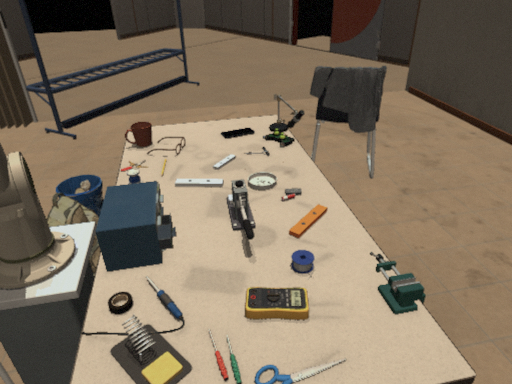

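The pictures show three candidates for the bar. In the top view they are a large white bar at (185,238), a small white bar at (144,205), and an orange bar at (278,153). I choose the large white one, at about (0.503, 0.318). The clamp is near (0.621, 0.059), its lever points to -y and looks down. Next is a close crop of the bar, the poses measured more finely, and the first move.

```bash
cat >> h.py <<'E'
def plan(target,Rt=None):
    s=arm.get_state(); Rm=R.from_rotvec(s["ee_rot"]); p=np.array(s["tcp_pos"])
    d=Rm.inv().apply(np.array(target)-p)/.2; r=np.zeros(3) if Rt is None else (Rm.inv()*Rt).as_rotvec()/(np.pi/2)
    print("t",round(s["t"],2),"tcp",p,"shift",d,"turn",r)
def down(yaw):  # tool x along clamp y for clamp yaw
    c,s_=np.cos(yaw),np.sin(yaw); return R.from_matrix(np.array([[-s_,c,0],[c,s_,0],[0,0,-1]]).T)
E
sed -i 's/\[\[-s_,c,0\],\[c,s_,0\],\[0,0,-1\]\]).T/[[-s_,c,0],[c,s_,0],[0,0,-1]]).T/' h.py
python3 - <<'E'
from h import *
for n in("top","side"):
    im=arm.snapshot(n); c=arm.calibration(n)
    for i,d in enumerate(arm.masks_of(n,"bar")[:3]):
        m=d["mask"].astype(np.uint8); cn=max(cv2.findContours(m,cv2.RETR_EXTERNAL,2)[0],key=cv2.contourArea)
        P=np.array([toworld(u,v,.016,c)[:2] for u,v in cn[:,0]+0.0])
        (cc,(w,h),a)=cv2.minAreaRect((P*1000).astype(np.float32)); b=cv2.boxPoints((cc,(w,h),a))
        e=b[1]-b[0] if np.linalg.norm(b[1]-b[0])>np.linalg.norm(b[2]-b[1]) else b[2]-b[1]
        print(n,round(d["conf"],2),cn.reshape(-1,2).mean(0),"c",np.array(cc),"size",w,h,"az",np.degrees(np.arctan2(e[1],e[0])))
top=arm.snapshot("top")
cv2.imwrite("pics/crop.png",cv2.resize(top[150:280,110:330],None,fx=3.6,fy=3.6,interpolation=cv2.INTER_CUBIC)[...,::-1])
print(down(-.03).as_matrix())
plan([.617,-.097,.23],down(-.03))
E
```

```text
top 0.87 [184.803  237.6515] c [507.9143 317.0288] size 40.88910675048828 180.7130126953125 az -14.214259
top 0.56 [279.16 154.92] c [828.4559 -13.2792] size 187.9478759765625 46.110408782958984 az 43.337822
top 0.48 [141.4444 200.8889] c [625.8419 475.5267] size 133.07261657714844 27.98681640625 az 47.118343
side 0.84 [197.2308 182.6154] c [504.2125 300.5641] size 53.25008773803711 181.73095703125 az -13.97897
side 0.68 [305.92 222.88] c [823.1857 -27.5403] size 189.83245849609375 43.08665466308594 az 40.04144
side 0.5 [222.7308 162.5   ] c [617.872  449.8559] size 132.04412841796875 34.61997985839844 az 49.665337
[[ 0.03    0.9996  0.    ]
 [ 0.9996 -0.03    0.    ]
 [ 0.      0.     -1.    ]]
t 1.35 tcp [ 0.1467 -0.6075  0.2313] shift [ 2.885  -1.9295  0.0066] turn [-0.     -0.     -0.8301]
```

View pics/crop.png

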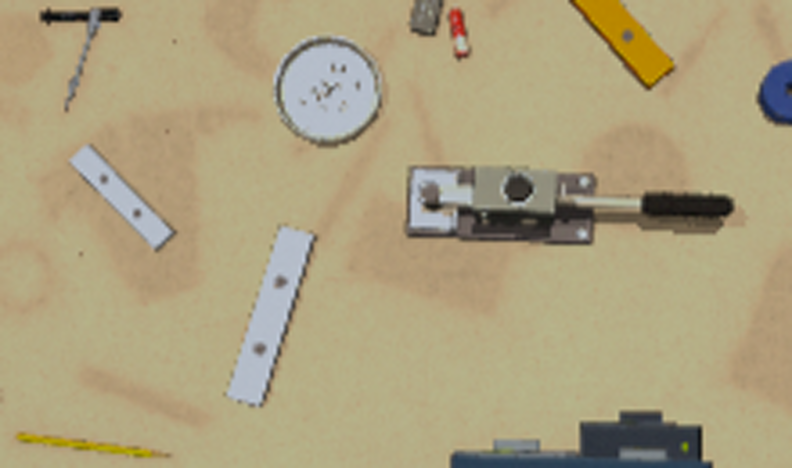

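The crop confirms it: the large white bar with two dark holes is at crop (270,315), and its 180 x 40 mm footprint matches. The clamp is at crop (500,200), with its lever down and pointing right. I'm moving towards the grip.

```bash
python3 -m pendant '[[[1,-0.67,0,0,0,-0.83,85],[1,-0.67,0,0,0,-0.83,85],[1,-0.67,0,0,0,-0.83,85],[1,-0.67,0,0,0,-0.83,85],[1,-0.67,0,0,0,-0.83,85],[1,-0.67,0,0,0,-0.83,85],[1,-0.67,0,0,0,-0.83,85],[1,-0.67,0,0,0,-0.83,85],[1,-0.67,0,0,0,-0.83,85]]]'
python3 -c "
from h import *
plan([.617,-.097,.23],down(-.03))"
```

```text
t: 2.25
tcp_pos: [0.3097, -0.4303, 0.2315]
ee_rot: [2.248, 2.194, -0.0]
contact_force: [0.2, 0.0, 0.4]
width: 0.0849
gripper_force: 0.0
t 2.25 tcp [ 0.3097 -0.4303  0.2315] shift [1.703  1.496  0.0073] turn [0.0001 0.0002 0.0038]
```

```bash
python3 -m pendant '[[[1,0.88,0,0,0,0,85],[1,0.88,0,0,0,0,85],[1,0.88,0,0,0,0,85],[1,0.88,0,0,0,0,85],[1,0.88,0,0,0,0,85],[1,0.88,0,0,0,0,85],[1,0.88,0,0,0,0,85]]]'
python3 -m pendant '[[[0.7,0.62,0,0,0,0,85],[0.7,0.62,0,0,0,0,85],[0.7,0.62,0,0,0,0,85],[0.7,0.62,0,0,0,0,85],[0.7,0.62,0,0,0,0,85],[0.7,0.62,0,0,0,0,85]]]'
python3 - <<'E'
from h import *
c=arm.calibration("wrist"); im=arm.snapshot("wrist"); cv2.imwrite("pics/w1.png",im[...,::-1])
for k in["grip","hinge","button_top","anvil","clamp"]: print(k,[(round(d["conf"],2),np.round(d["position"],4)) for d in arm.tip_of("wrist",k)[:2]])
for k in["grip"]:
    for d in arm.masks_of("wrist",k)[:2]:
        m=d["mask"]; cn=max(cv2.findContours(m.astype(np.uint8),0,2)[0],key=cv2.contourArea)
        P=np.array([toworld(u,v,.068,c)[:2] for u,v in cn[:,0]]); print(d["conf"],cv2.minAreaRect((P*1000).astype(np.float32)))
arm.snapshot("top")
for k in["grip","hinge","button_top","anvil","clamp"]: print(k,[(round(d["conf"],2),np.round(d["position"],4)) for d in arm.tip_of("top",k)[:2]])
plan([.617,-.097,.23],down(-.03))
E
```

```text
t: 2.95
tcp_pos: [0.4937, -0.2321, 0.2314]
ee_rot: [-2.247, -2.195, -0.003]
contact_force: [-0.3, 0.3, -0.1]
width: 0.0847
gripper_force: 0.0
t: 3.55
tcp_pos: [0.6196, -0.1002, 0.2308]
ee_rot: [-2.254, -2.188, 0.001]
contact_force: [-0.3, -0.7, 0.1]
width: 0.0851
gripper_force: 0.0
grip [(0.75, array([ 0.6128, -0.0952,  0.0662])), (0.52, array([0.6275, 0.0592, 0.0007]))]
hinge [(0.8, array([0.6231, 0.0616, 0.0568]))]
button_top []
anvil []
clamp [(0.95, array([0.6253, 0.0562, 0.0028]))]
0.83 ((617.6798706054688, -46.638763427734375), (185.93812561035156, 24.826915740966797), 88.25664520263672)
grip [(0.65, array([ 0.6163, -0.0922,  0.0656]))]
hinge [(0.58, array([0.6212, 0.0592, 0.0556]))]
button_top [(0.46, array([0.6211, 0.0728, 0.127 ])), (0.21, array([0.6253, 0.1611, 0.0215]))]
anvil [(0.94, array([0.6251, 0.1568, 0.0218])), (0.59, array([ 0.6454, -0.3305, -0.0007]))]
clamp [(0.93, array([ 0.6206,  0.0607, -0.006 ]))]
t 4.2 tcp [ 0.6197 -0.0996  0.2314] shift [ 0.0127 -0.0139  0.0068] turn [ 0.     -0.     -0.0002]
```

View pics/w1.png

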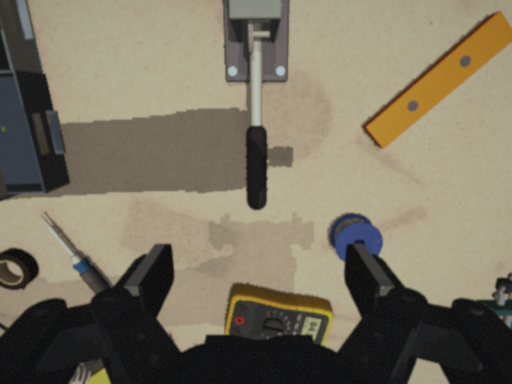

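The wrist view shows the grip as a black rod at px (257,127–208). It is vertical in the image, so the tool yaw of -0.03 suits the clamp. The base screws at (233,72) and (280,72) are level, which agrees. I'll compute the grip centre and the lift arc.

```bash
python3 - <<'E'
from h import *
c=arm.calibration("wrist")
print(toworld(256.5,127,.075,c),toworld(257.5,208,.068,c),toworld(257,167,.069,c), toworld(256.5,72,.012,c))
plan([.617,-.096,.047],down(-.03))
# arc: tool at grip, rotate about hinge axis
r=.160
for th in np.linspace(0,.88,12)[1:]:
    dy=-r*(np.cos(th+.08)-np.cos(.08)); dz=r*(np.sin(th+.08)-np.sin(.08))
    # tool turn = th about -clampx = -tool y ; grasp point 19mm behind TCP
    ox=-.019*np.sin(th); oz=-.019*(np.cos(th)-1)
    print(round(th,3),"full: x %.3f z %.3f turny %.3f"%((dy+ox)/.2,-(dz+oz)/.2,-th/(np.pi/2)), " fixed: x %.3f z %.3f"%(dy/.2,-dz/.2))
E
```

```text
[ 0.6186 -0.0497  0.075 ] [ 0.6168 -0.138   0.068 ] [ 0.6178 -0.0916  0.069 ] [0.6199 0.0067 0.012 ]
t 4.2 tcp [ 0.6197 -0.0996  0.2314] shift [ 0.0177 -0.014   0.9218] turn [ 0.     -0.     -0.0002]
0.08 full: x 0.000 z -0.064 turny -0.051  fixed: x 0.008 z -0.064
0.16 full: x 0.005 z -0.127 turny -0.102  fixed: x 0.020 z -0.126
0.24 full: x 0.015 z -0.190 turny -0.153  fixed: x 0.038 z -0.188
0.32 full: x 0.031 z -0.252 turny -0.204  fixed: x 0.061 z -0.248
0.4 full: x 0.051 z -0.313 turny -0.255  fixed: x 0.088 z -0.305
0.48 full: x 0.076 z -0.372 turny -0.306  fixed: x 0.120 z -0.361
0.56 full: x 0.105 z -0.428 turny -0.357  fixed: x 0.156 z -0.414
0.64 full: x 0.139 z -0.482 turny -0.407  fixed: x 0.196 z -0.464
0.72 full: x 0.177 z -0.534 turny -0.458  fixed: x 0.240 z -0.510
0.8 full: x 0.220 z -0.581 turny -0.509  fixed: x 0.288 z -0.553
0.88 full: x 0.265 z -0.626 turny -0.560  fixed: x 0.339 z -0.591
```

```bash
python3 -m pendant '[[[0.018,-0.012,0.3,0,0,0,85],[0.018,-0.012,0.6,0,0,0,60],[0.018,-0.012,0.85,0,0,0,50],[0.018,-0.012,0.92,0,0,0,50],[0.018,-0.012,0.92,0,0,0,50],[0.018,-0.012,0.92,0,0,0,0],[0.018,-0.012,0.92,0,0,0,0],[0.018,-0.012,0.92,0,0,0,0],[0.018,-0.012,0.92,0,0,0,0],[0.018,-0.012,0.92,0,0,0,0]]]'
```

```text
t: 5.2
tcp_pos: [0.6173, -0.0958, 0.05]
ee_rot: [2.254, 2.187, -0.0]
contact_force: [-8.5, 0.6, 3.9]
width: 0.0199
gripper_force: 58.4
```

```bash
python3 -m pendant '[[[0,0,-0.064,0,-0.051,0,0],[0.005,0,-0.127,0,-0.102,0,0],[0.015,0,-0.19,0,-0.153,0,0],[0.031,0,-0.252,0,-0.204,0,0],[0.051,0,-0.313,0,-0.255,0,0],[0.076,0,-0.372,0,-0.306,0,0],[0.105,0,-0.428,0,-0.357,0,0]]]'
```

```text
t: 5.9
tcp_pos: [0.6177, -0.0743, 0.135]
ee_rot: [1.936, 1.875, -0.558]
contact_force: [-4.2, 0.7, -8.2]
width: 0.0197
gripper_force: 60.6
```

```bash
python3 -m pendant '[[[0,0,-0.064,0,-0.051,0,0],[0.005,0,-0.127,0,-0.102,0,0],[0.015,0,-0.19,0,-0.153,0,0],[0.029,0,-0.245,0,-0.197,0,0],[0.029,0,-0.245,0,-0.197,0,0]]]'
python3 - <<'E'
from h import *
s=arm.get_state();p=np.array(s["tcp_pos"]);g=p-.019*R.from_rotvec(s["ee_rot"]).as_matrix()[:,2]
print(g,"lever~",np.arctan2(g[2]-.055,.0605-g[1])-.08)
arm.snapshot("top"); arm.snapshot("side")
for n in("top","side"):print([np.round(d["position"],4) for d in arm.tip_of(n,"grip")[:1]])
E
```

```text
t: 6.4
tcp_pos: [0.6186, -0.042, 0.1737]
ee_rot: [1.731, 1.68, -0.807]
contact_force: [-6.8, -3.3, -1.4]
width: 0.0199
gripper_force: 61.0
[ 0.619  -0.0274  0.1859] lever~ 0.8994222110783798
[array([ 0.6174, -0.0258,  0.1858])]
[array([ 0.6195, -0.0303,  0.1876])]
```

```bash
python3 -m pendant '[[[0,0,0.05,0,0.038,0,0],[0,0,0.05,0,0.038,0,60],[0,0,0.05,0,0.038,0,85],[0,0,0.05,0,0.038,0,85],[0,0,0.05,0,0.038,0,85],[0,0,-0.15,0,0.038,0,85],[0,0,-0.4,0,0.038,0,85],[0,0,-0.6,0,0.038,0,85]]]'
python3 - <<'E'
from h import *
arm.snapshot("top"); arm.snapshot("side")
for n in("top","side"):
  for k in("grip","foot_pad","anvil","hinge"):print(n,k,[np.round(d["position"],4) for d in arm.tip_of(n,k)[:1]])
# bar grasp: end near robot, 68mm from centre along bar
az=np.radians(-14.2); ctr=np.array([.506,.318]); e=ctr-.068*np.array([np.cos(az),np.sin(az)]); print(e)
plan([.52,.15,.26],down(az)); plan([e[0],e[1],.2],down(az))
E
```

```text
t: 7.4
tcp_pos: [0.6217, 0.0503, 0.2503]
ee_rot: [1.773, 1.722, -0.759]
contact_force: [0.7, 0.1, 0.0]
width: 0.0851
gripper_force: 0.0
top grip [array([ 0.6186, -0.0383,  0.178 ])]
top foot_pad [array([0.6252, 0.1638, 0.0536])]
top anvil [array([0.6251, 0.1549, 0.0222])]
top hinge [array([0.6197, 0.0582, 0.0564])]
side grip [array([ 0.6178, -0.0402,  0.1793])]
side foot_pad [array([0.6265, 0.1597, 0.0532])]
side anvil [array([0.6219, 0.1609, 0.0243])]
side hinge []
[0.4401 0.3347]
t 7.9 tcp [0.6216 0.0464 0.2481] shift [ 0.3025 -0.5243 -0.4043] turn [0.0552 0.5147 0.1302]
t 7.9 tcp [0.6216 0.0464 0.2481] shift [ 1.147  -0.9528 -0.8578] turn [0.0552 0.5147 0.1302]
```

The lever is holding at about 0.80: grip z 0.178 and pad z 0.053, both as expected. Now I'm going over to the bar.

```bash
python3 -m pendant '[[[0.15,-0.2,-0.3,0.055,0.515,0.13,85],[0.3,-0.52,-0.4,0.055,0.515,0.13,85],[0.3,-0.52,-0.4,0.055,0.515,0.13,85],[0.3,-0.52,-0.4,0.055,0.515,0.13,85],[0.3,-0.52,-0.4,0.055,0.515,0.13,85],[0.3,-0.52,-0.4,0.055,0.515,0.13,85],[0.3,-0.52,-0.4,0.055,0.515,0.13,85]]]'
python3 - <<'E'
from h import *
plan([.44,.27,.26],down(np.radians(-14.2)))
E
```

```text
t: 8.6
tcp_pos: [0.5216, 0.1455, 0.261]
ee_rot: [2.485, 1.921, 0.005]
contact_force: [0.7, -1.1, 0.6]
width: 0.0846
gripper_force: 0.0
t 8.6 tcp [0.5216 0.1455 0.261 ] shift [ 0.4998 -0.5518  0.0042] turn [ 0.0018 -0.0012 -0.0042]
```

```bash
python3 -m pendant '[[[0.5,-0.55,0,0,0,0,85],[0.5,-0.55,0,0,0,0,85],[0.5,-0.55,0,0,0,0,85],[0.5,-0.55,0,0,0,0,85],[0.5,-0.55,0,0,0,0,85]]]'
python3 - <<'E'
from h import *
c=arm.calibration("wrist"); im=arm.snapshot("wrist"); cv2.imwrite("pics/w2.png",im[...,::-1])
print([(round(d["conf"],2),np.round(d["position"],4)) for d in arm.tip_of("wrist","bar")])
for d in arm.masks_of("wrist","bar")[:2]:
    cn=max(cv2.findContours(d["mask"].astype(np.uint8),0,2)[0],key=cv2.contourArea)
    for z in(.016,0): 
        P=np.array([toworld(u,v,z,c)[:2] for u,v in cn[:,0]]); print(z,d["conf"],cn[:,0].min(0),cn[:,0].max(0),cv2.minAreaRect((P*1000).astype(np.float32)))
E
```

```text
t: 9.1
tcp_pos: [0.4371, 0.2756, 0.2602]
ee_rot: [2.471, 1.938, 0.001]
contact_force: [-0.7, -0.6, 0.9]
width: 0.0854
gripper_force: 0.0
[(0.57, array([ 0.5014,  0.3145, -0.0005]))]
0.016 0.77 [493 293] [511 324] ((750.5580444335938, -47.69540786743164), (27.30228614807129, 59.585872650146484), 0.3777860999107361)
0 0.77 [493 293] [511 324] ((762.7949829101562, -64.05449676513672), (28.432111740112305, 62.05170822143555), 0.37782102823257446)
0.016 0.66 [231  99] [372 129] ((503.1173400878906, 319.66455078125), (35.82377243041992, 178.20074462890625), 75.40607452392578)
0 0.66 [231  99] [372 129] ((505.11468505859375, 318.5078430175781), (37.306243896484375, 185.57522583007812), 75.40606689453125)
```

View pics/w2.png

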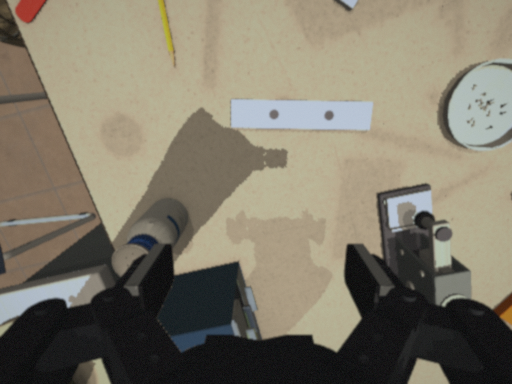

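The wrist view shows the bar at px (231–372, 99–129), centred at (0.503, 0.319) with azimuth -14.6° and size 178 x 36 mm, as expected. A bottle stands at px (150,235). For the bar the tool has to turn 90° so that it closes across the width, so I'll check the clearance to the bottle.

```bash
python3 - <<'E'
from h import *
ct,cs,cw=[arm.calibration(n) for n in("top","side","wrist")]
for z in(0,.05,.1,.15): print(z,toworld(208,300,z,ct)[:2],toworld(134,178,z,cs)[:2],toworld(172,213,z,cw)[:2])
s=arm.get_state(); Rm=R.from_rotvec(s["ee_rot"]); print("cam in tool",Rm.inv().apply(np.array(cw["xyz"])-s["tcp_pos"]),"q",s["q"])
az=np.radians(-14.6); u=np.array([np.cos(az),np.sin(az)]); e=np.array([.503,.3185])-.07*u; print(e)
for k in(90,-90): plan([*e,.15],down(az+np.radians(k)))
E
```

```text
0 [0.2869 0.2259] [0.2581 0.4275] [0.296  0.2245]
0.05 [0.2894 0.2213] [0.2736 0.3297] [0.3161 0.2394]
0.1 [0.2918 0.2167] [0.2891 0.232 ] [0.3361 0.2544]
0.15 [0.2942 0.212 ] [0.3046 0.1343] [0.3562 0.2693]
cam in tool [ 0.0741  0.0002 -0.1424] q [-0.121   0.1773 -0.5668  1.5951  0.0968  1.3966 -0.9446]
[0.4353 0.3361]
t 9.25 tcp [0.4392 0.2729 0.26  ] shift [ 0.3017 -0.0969  0.55  ] turn [ 0.0005  0.0003 -0.9952]
t 9.25 tcp [0.4392 0.2729 0.26  ] shift [ 0.3017 -0.0969  0.55  ] turn [ 0.0003 -0.0005  1.0048]
```

```bash
python3 -m pendant '[[[0.1,-0.03,0,0,0,0.2,85],[0.2,-0.06,0,0,0,0.5,85],[0.3,-0.097,0.3,0,0,1,85],[0.3,-0.097,0.55,0,0,1,85],[0.3,-0.097,0.55,0,0,1,85],[0.3,-0.097,0.55,0,0,1,85],[0.3,-0.097,0.55,0,0,1,85],[0.3,-0.097,0.55,0,0,1,85],[0.3,-0.097,0.55,0,0,1,85],[0.3,-0.097,0.55,0,0,1,85],[0.3,-0.097,0.55,0,0,1,85],[0.3,-0.097,0.55,0,0,1,85]]]'
python3 - <<'E'
from h import *
c=arm.calibration("wrist"); im=arm.snapshot("wrist"); cv2.imwrite("pics/w3.png",im[...,::-1])
for d in arm.masks_of("wrist","bar")[:1]:
    cn=max(cv2.findContours(d["mask"].astype(np.uint8),0,2)[0],key=cv2.contourArea)
    P=np.array([toworld(u,v,.016,c)[:2] for u,v in cn[:,0]]); print(d["conf"],cn[:,0].min(0),cn[:,0].max(0),cv2.minAreaRect((P*1000).astype(np.float32)))
print(arm.get_state()["q"])
az=np.radians(-14.6); u=np.array([np.cos(az),np.sin(az)]); e=np.array([.503,.3185])-.07*u
plan([*e,.002],down(az-np.pi/2))
E
```

```text
t: 10.45
tcp_pos: [0.4354, 0.3358, 0.1502]
ee_rot: [-3.117, 0.39, -0.002]
contact_force: [0.1, -0.4, 0.7]
width: 0.0848
gripper_force: 0.0
0.81 [0 0] [122  69] ((607.0363159179688, 461.92132568359375), (99.98912048339844, 26.493864059448242), 46.75873947143555)
[-0.4035  0.3014 -0.378   1.683   0.1191  1.1785 -2.6272]
t 10.55 tcp [0.4351 0.3362 0.1503] shift [0.0003 0.0008 0.7414] turn [-0.0006 -0.0006  0.0063]
```

View pics/w3.png

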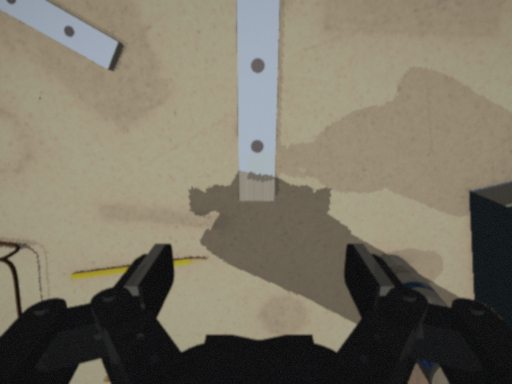

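The wrist view shows the bar straight ahead, with its near end at px (257,201) and its axis at column 258, between the fingers. I'll descend and grasp.

```bash
python3 -m pendant '[[[0,0,0.25,0,0,0,70],[0,0,0.5,0,0,0,60],[0,0,0.68,0,0,0,60],[0,0,0.74,0,0,0,60],[0,0,0.74,0,0,0,60],[0,0,0.74,0,0,0,20],[0,0,0.74,0,0,0,20],[0,0,0.74,0,0,0,20],[0,0,0.74,0,0,0,20],[0,0,0.74,0,0,0,20]]]'
python3 -m pendant '[[[0,0,-0.1,0,0,0,20],[0,0,-0.25,0,0,0,20],[0,0,-0.4,0,0,0,20],[0,0,-0.4,0,0,0,20]]]'
python3 - <<'E'
from h import *
for n in("top","side"):
    arm.snapshot(n); c=arm.calibration(n)
    print(n,[(round(d["conf"],2),np.round(d["position"],4)) for d in arm.tip_of(n,"bar")[:3]])
    print([(round(d["conf"],2),np.round(d["position"],4)) for d in arm.tip_of(n,"anvil")[:1]])
arm.snapshot("wrist"); c=arm.calibration("wrist")
for k in("bar","anvil"): print([(round(d["conf"],2),np.round(d["position"],4)) for d in arm.tip_of("wrist",k)[:2]])
print(arm.get_state()["tcp_pos"])
E
```

```text
t: 11.55
tcp_pos: [0.4362, 0.3385, 0.0052]
ee_rot: [-3.113, 0.384, -0.007]
contact_force: [-1.3, 0.3, 6.8]
width: 0.0342
gripper_force: 60.7
t: 11.95
tcp_pos: [0.437, 0.3394, 0.0882]
ee_rot: [-3.11, 0.384, -0.012]
contact_force: [0.7, 0.2, -3.5]
width: 0.0343
gripper_force: 60.2
top [(0.74, array([ 0.8292, -0.0162, -0.003 ])), (0.7, array([0.5025, 0.3209, 0.0819])), (0.59, array([0.6211, 0.4807, 0.0005]))]
[(0.77, array([0.624 , 0.156 , 0.0243]))]
side [(0.68, array([0.5062, 0.3189, 0.0795])), (0.6, array([ 0.827 , -0.0124, -0.0012]))]
[(0.71, array([0.6227, 0.1586, 0.0239]))]
[(0.61, array([0.5009, 0.3129, 0.074 ]))]
[]
[0.4341 0.3368 0.0817]
```

The bar is held. Now to a waypoint beside the foot, at y of about 0.207, with the yaw squared to the clamp.

```bash
python3 -c "
from h import *
plan([.5537,.207,.10],down(-.03-np.pi/2))"
```

```text
t 12.4 tcp [0.4341 0.3368 0.0817] shift [ 0.7379  0.484  -0.0919] turn [-0.0005  0.     -0.1374]
```

```bash
python3 -m pendant '[[[0.1,0.06,-0.09,0,0,-0.03,20],[0.3,0.2,-0.09,0,0,-0.08,20],[0.5,0.33,-0.09,0,0,-0.137,20],[0.65,0.43,-0.09,0,0,-0.137,20],[0.738,0.484,-0.09,0,0,-0.137,20],[0.738,0.484,-0.09,0,0,-0.137,20],[0.738,0.484,-0.09,0,0,-0.137,20],[0.738,0.484,-0.09,0,0,-0.137,20]]]'
python3 - <<'E'
from h import *
arm.snapshot("top"); side=arm.snapshot("side"); 
for n in("top","side"):
    for k in("bar","anvil","foot_pad"): print(n,k,[(round(d["conf"],2),np.round(d["position"],4)) for d in arm.tip_of(n,k)[:2]])
c=arm.calibration("wrist"); im=arm.snapshot("wrist")
A=cv2.resize(side[110:250,140:330],(543,400),interpolation=cv2.INTER_CUBIC)
B=cv2.resize(im,(256,192),interpolation=cv2.INTER_AREA); B=cv2.copyMakeBorder(B,0,208,0,0,0)
cv2.imwrite("pics/p1.png",np.hstack([A,B])[...,::-1])
plan([.5537,.207,.036],down(-.03-np.pi/2))
E
```

```text
t: 13.2
tcp_pos: [0.553, 0.2087, 0.1002]
ee_rot: [-3.139, 0.045, -0.0]
contact_force: [-0.3, 1.3, -2.9]
width: 0.0342
gripper_force: 60.4
top bar [(0.89, array([ 0.8288, -0.0106, -0.0008])), (0.6, array([0.6199, 0.0593, 0.0532]))]
top anvil [(0.8, array([0.6234, 0.1568, 0.0239])), (0.75, array([ 0.6402, -0.3313, -0.002 ]))]
top foot_pad [(0.58, array([0.6245, 0.1604, 0.0544]))]
side bar [(0.75, array([0.6233, 0.202 , 0.0945])), (0.6, array([ 0.8261, -0.0117, -0.0041]))]
side anvil [(0.82, array([0.626 , 0.157 , 0.0206])), (0.31, array([ 0.6229,  0.0614, -0.0032]))]
side foot_pad [(0.52, array([0.6239, 0.1568, 0.0566])), (0.24, array([ 0.6383, -0.3302,  0.0012]))]
t 13.65 tcp [0.554  0.2074 0.1005] shift [-0.0019  0.0028  0.3227] turn [-0.001  -0.0009 -0.0002]
```

View pics/p1.png

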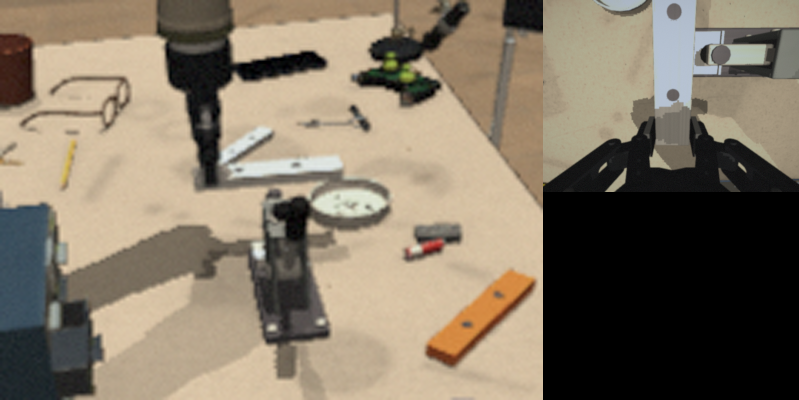

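The side crop shows the bar level in the gripper at crop (285,165). The wrist inset shows it square to the clamp, with the clamp to its right. I'll descend beside the foot and slide in.

```bash
python3 -m pendant '[[[0,0,0.12,0,0,0,20],[0,0,0.24,0,0,0,20],[0,0,0.322,0,0,0,20],[0,0,0.322,0,0,0,20],[0,0.06,0.322,0,0,0,20],[0,0.12,0.322,0,0,0,20],[0,0.18,0.322,0,0,0,20],[0,0.228,0.322,0,0,0,20],[0,0.228,0.322,0,0,0,20]]]'
python3 - <<'E'
from h import *
top=arm.snapshot("top"); side=arm.snapshot("side"); 
for n in("top","side"):
    for k in("bar","anvil","foot_pad","grip"): print(n,k,[(round(d["conf"],2),np.round(d["position"],4)) for d in arm.tip_of(n,k)[:2]])
c=arm.calibration("wrist"); im=arm.snapshot("wrist")
for k in("bar","anvil","foot_pad"): print(k,[(round(d["conf"],2),np.round(d["position"],4)) for d in arm.tip_of("wrist",k)[:1]])
A=cv2.resize(side[130:250,170:290],(400,400),interpolation=cv2.INTER_CUBIC)
B=cv2.resize(im,(400,300),interpolation=cv2.INTER_AREA); B=cv2.copyMakeBorder(B,0,100,0,0,0)
cv2.imwrite("pics/p2.png",np.hstack([A,B])[...,::-1])
plan([.5537,.1615,.0275],down(-.03-np.pi/2))
E
```

```text
t: 14.55
tcp_pos: [0.5534, 0.1588, 0.0365]
ee_rot: [-3.141, 0.054, -0.003]
contact_force: [-0.3, -0.2, -1.6]
width: 0.0342
gripper_force: 60.4
top bar [(0.73, array([ 0.8275, -0.0115, -0.0002])), (0.53, array([0.6221, 0.4819, 0.0017]))]
top anvil [(0.61, array([0.6257, 0.155 , 0.0218]))]
top foot_pad []
top grip [(0.61, array([ 0.6156, -0.0392,  0.182 ]))]
side bar [(0.84, array([ 0.8301, -0.0135, -0.0019])), (0.61, array([ 0.6227,  0.4772, -0.0017]))]
side anvil [(0.76, array([0.622 , 0.1604, 0.0196]))]
side foot_pad [(0.38, array([0.6259, 0.1596, 0.0571]))]
side grip [(0.79, array([ 0.6193, -0.0403,  0.1792]))]
bar []
anvil [(0.71, array([ 0.6254,  0.0569, -0.0013]))]
foot_pad []
t 15.25 tcp [0.5528 0.1618 0.036 ] shift [0.0046 0.0016 0.0424] turn [-0.001  -0.0008 -0.0004]
```

View pics/p2.png

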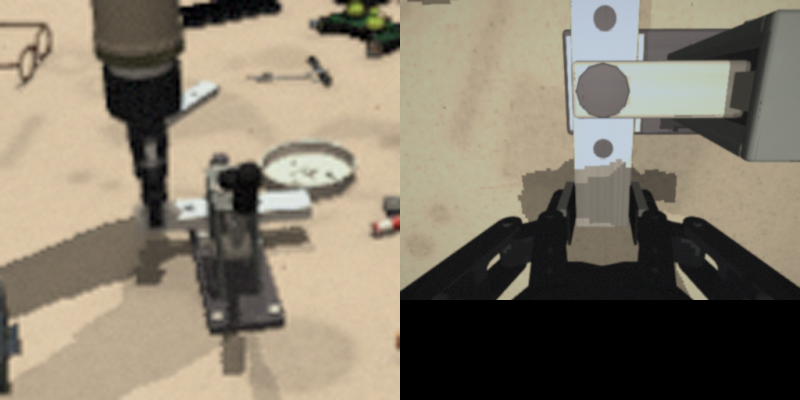

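The wrist view shows the bar centred under the foot. The foot is at inset (602,90), and the holes at (605,18) and (603,148) sit almost symmetrically about it. The bar is square, with clearance to the fence. I'll lower it, let go and back off upward.

```bash
python3 -m pendant '[[[0,0,0.02,0,0,0,20],[0,0,0.045,0,0,0,20],[0,0,0.045,0,0,0,20],[0,0,0.045,0,0,0,50],[0,0,0.045,0,0,0,60],[0,0,0.045,0,0,0,60],[0,0,0.045,0,0,0,60]]]'
python3 -m pendant '[[[0,0,-0.1,0,0,0,60],[0,0,-0.3,0,0,0,60],[0,0,-0.5,0,0,0,60],[0,0,-0.7,0,0,0,60],[0,0,-0.8,0,0,0,60],[0,0,-0.8,0,0,0,60]]]'
python3 - <<'E'
from h import *
arm.snapshot("top"); arm.snapshot("side")
c=arm.calibration("wrist"); im=arm.snapshot("wrist"); cv2.imwrite("pics/p3.png",im[...,::-1])
for n in("top","side","wrist"):
    for k in("bar","anvil","button_top","grip"): print(n,k,[(round(d["conf"],2),np.round(d["position"],4)) for d in arm.tip_of(n,k)[:2]])
plan([.6215,.073,.19],down(-.03-np.pi/2))
E
```

```text
t: 15.95
tcp_pos: [0.5529, 0.1618, 0.027]
ee_rot: [-3.14, 0.048, -0.002]
contact_force: [0.5, 0.5, 0.1]
width: 0.06
gripper_force: 0.0
t: 16.55
tcp_pos: [0.5545, 0.1623, 0.1912]
ee_rot: [-3.138, 0.048, -0.013]
contact_force: [0.6, 0.5, 0.2]
width: 0.0602
gripper_force: 0.0
top bar [(0.91, array([ 0.8302, -0.0118, -0.0031])), (0.67, array([ 0.62  ,  0.4797, -0.0011]))]
top anvil [(0.55, array([0.6246, 0.1551, 0.0241]))]
top button_top [(0.4, array([0.6219, 0.0719, 0.1243]))]
top grip [(0.72, array([ 0.6177, -0.0377,  0.1787]))]
side bar [(0.83, array([0.6252, 0.1574, 0.0238])), (0.57, array([ 0.8271, -0.0129, -0.0005]))]
side anvil [(0.98, array([0.6218, 0.161 , 0.0228]))]
side button_top [(0.38, array([0.6208, 0.0709, 0.1285]))]
side grip [(0.75, array([ 0.6188, -0.0376,  0.1805])), (0.57, array([0.6238, 0.1612, 0.0539]))]
wrist bar [(0.84, array([0.6208, 0.1558, 0.0235]))]
wrist anvil []
wrist button_top [(0.65, array([0.6212, 0.0753, 0.1284]))]
wrist grip []
t 17.3 tcp [0.5526 0.1616 0.187 ] shift [ 0.358   0.4322 -0.0153] turn [-0.001  -0.0008 -0.0004]
```

View pics/p3.png

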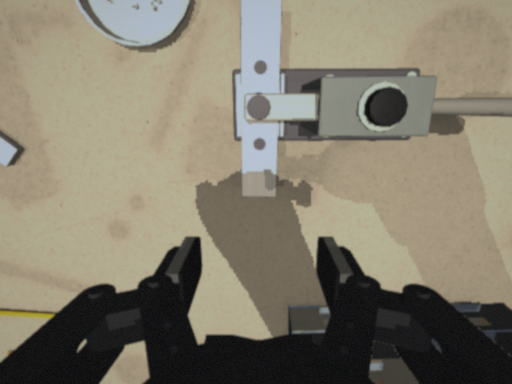

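The wrist view shows the bar lying on the anvil, with its holes at (260,67) and (259,144) about the foot at (259,107). The button is at (385,106), and the bar is centred and square. Now over to the button with the fingers closed.

```bash
python3 -c "
from h import *
print(toworld(385,106,.128,arm.calibration('wrist')))"
python3 -m pendant '[[[0.12,0.14,-0.02,0,0,0,0],[0.24,0.29,-0.02,0,0,0,0],[0.358,0.432,-0.02,0,0,0,0],[0.358,0.432,-0.02,0,0,0,0],[0.358,0.432,-0.02,0,0,0,0],[0.358,0.432,-0.02,0,0,0,0]]]'
python3 -c "
from h import *
plan([.6213,.073,.117],down(-.03-np.pi/2))"
```

```text
[0.6219 0.0757 0.128 ]
t: 17.9
tcp_pos: [0.621, 0.0744, 0.1909]
ee_rot: [-3.139, 0.046, -0.001]
contact_force: [0.3, 1.1, -0.8]
width: -0.0001
gripper_force: 0.0
t 17.9 tcp [0.621  0.0744 0.1909] shift [0.0013 0.0078 0.3697] turn [-0.0016 -0.0006  0.0005]
```

```bash
python3 -m pendant '[[[0,0,0.2,0,0,0,0],[0,0,0.3,0,0,0,0],[0,0,0.34,0,0,0,0],[0,0,0.365,0,0,0,0],[0,0,0.37,0,0,0,0],[0,0,0.37,0,0,0,0],[0,0,0.37,0,0,0,0],[0,0,0.37,0,0,0,0],[0,0,0.37,0,0,0,0],[0,0,0.37,0,0,0,0]]]'
python3 - <<'E'
from h import *
arm.snapshot("top"); arm.snapshot("side"); print(arm.get_state()["tcp_pos"],arm.get_state()["contact_force"])
for n in("top","side"):
    for k in("grip","bar","foot_pad"): print(n,k,[(round(d["conf"],2),np.round(d["position"],4)) for d in arm.tip_of(n,k)[:2]])
E
```

```text
t: 18.9
tcp_pos: [0.6215, 0.0746, 0.1192]
ee_rot: [-3.139, 0.046, -0.004]
contact_force: [-6.4, 1.6, 7.4]
width: -0.0001
gripper_force: 3.4
[0.6215 0.0746 0.1192] [-5.7036  0.3646  6.3288]
top grip [(0.73, array([ 0.6154, -0.0761,  0.1289]))]
top bar [(0.79, array([0.623 , 0.1602, 0.019 ])), (0.73, array([ 0.8304, -0.0118,  0.0014]))]
top foot_pad [(0.48, array([0.6269, 0.1554, 0.0241])), (0.47, array([0.6264, 0.1634, 0.0389]))]
side grip [(0.67, array([ 0.6139, -0.0779,  0.1321]))]
side bar [(0.88, array([0.6238, 0.1567, 0.0245])), (0.81, array([ 0.8278, -0.0133, -0.0005]))]
side foot_pad []
```

The foot is down on the bar: lever about 0.41, pad z 0.039. Lifting off and checking again.

```bash
python3 -m pendant '[[[0,0,-0.1,0,0,0,0],[0,0,-0.3,0,0,0,0],[0,0,-0.5,0,0,0,0],[0,0,-0.6,0,0,0,0],[0,0,-0.6,0,0,0,0],[0,0,-0.6,0,0,0,0]]]'
python3 - <<'E'
from h import *
arm.snapshot("top"); arm.snapshot("side"); im=arm.snapshot("wrist"); c=arm.calibration("wrist"); cv2.imwrite("pics/end.png",im[...,::-1])
for n in("top","side","wrist"):
    for k in("grip","bar","foot_pad"): print(n,k,[(round(d["conf"],2),np.round(d["position"],4)) for d in arm.tip_of(n,k)[:2]])
print(arm.get_state()["contact_force"])
E
```

```text
t: 19.9
tcp_pos: [0.6217, 0.0735, 0.2381]
ee_rot: [-3.139, 0.047, -0.006]
contact_force: [0.6, -1.0, -0.4]
width: 0.0
gripper_force: 0.0
top grip [(0.63, array([ 0.6169, -0.0758,  0.129 ])), (0.17, array([0.626 , 0.1615, 0.0207]))]
top bar [(0.88, array([ 0.8295, -0.0106, -0.001 ])), (0.72, array([0.6227, 0.1606, 0.0223]))]
top foot_pad [(0.59, array([0.6251, 0.1599, 0.0383]))]
side grip [(0.68, array([ 0.6161, -0.0774,  0.1316]))]
side bar [(0.82, array([0.6228, 0.1575, 0.0262])), (0.76, array([ 0.829 , -0.0154,  0.0008]))]
side foot_pad []
wrist grip [(0.68, array([ 0.6127, -0.0767,  0.1251]))]
wrist bar [(0.84, array([0.6181, 0.1544, 0.018 ]))]
wrist foot_pad [(0.73, array([0.6186, 0.0729, 0.1279])), (0.57, array([0.6227, 0.1619, 0.039 ]))]
[0.0367 0.6522 0.1291]
```

View pics/end.png

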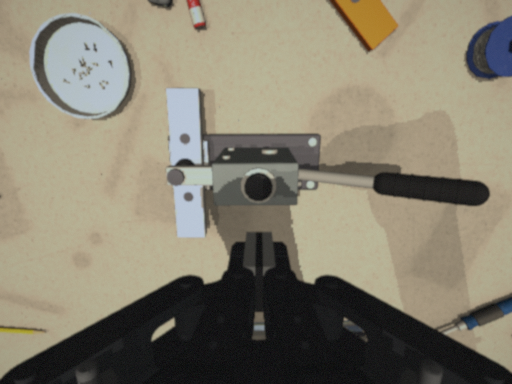

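The wrist view shows the bar across the anvil at (186,162) with the foot on it at (176,176). It lies within about 3° of square, and nothing is touching the arm. Handing in.

```bash
python3 -c "
from h import *
print(arm.finish_job())"
```

```text
the job is handed in; nothing more can be done
None
```

The job is handed in at about 20 s of the 61 s allowed: the bar is clamped flat and centred on the anvil, about 3° off square, with the foot down on it (lever about 0.41 rad by camera) and the robot clear; the hand-in returned no verdict.

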